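# Load the square blank into the press shuttle

### The job

Draw the blue bench press's die shuttle fully out by its red knob, set the square aluminium blank flat down into the square die cavity and let go of it, then push the shuttle fully home under the press with the blank still seated. The blank is soft: hold it by its stub with no more than 20 N, lower it gently without dropping it or ramming it down, and leave the round blank, the oil bottle and the wrench where they are.

Things in the scene. Friction and masses are not known exactly. Their poses are not given: they have to be found in the camera images.
- press: Fixed blue bench press. Origin: on the table below the cavity's place when fully out; +y along the slide to the column, z up. In mm: base x +-95, y -90..360, 20 high; rails x +-77, 36 high; ram radius 42 at y 180, underside 105 high; head x +-50, y 120..360, 200 to 290 high; cross bar over it x +-100, 330 high; column x +-50, y 270..360.
- shuttle (a joint): Slide of the dark steel die shuttle, m: 0 = fully home under the ram, 0.18 = fully out (towards the press's -y), with a stop at both ends. Starts anywhere from home to half out; about 2.5 N of friction; stays where it is left.
- die_cavity (a point): Centre of the floor of the square cavity in the top of the shuttle; moves with it. Axes as the press's: x, y along the cavity's sides, z up. Dark-floored cavity 94 x 94 mm with a yellow line painted round it, 8 mm deep, 2 mm chamfer round the mouth, floor 42.5 mm above the table. The shuttle block round it is 130 x 130 mm, flat top 50.5 mm above the table.
- shuttle_knob (a point): On the axis of the shuttle's upright red knob, 80 mm above the table; moves with the shuttle. Round post, 26 mm diameter, 50 to 105 mm above the table, on a flat tongue (60 mm wide, top 40 mm above the table), 160 mm from the cavity's centre towards the press's -y.
- square_blank: Loose aluminium blank to load: square plate 90 x 90 x 10 mm with a square stub 26 x 26 mm standing 30 mm high on its middle (40 mm in all), 0.2 to 0.35 kg. Origin: centre of its underside; x, y along the sides of plate and stub, z up. Lies flat on a fixed black mat 4 mm thick at any yaw; may change places with the round blank.
- round_blank: Loose aluminium round blank, not for this die: disc of 100 mm diameter, 10 mm thick, with a round stub of 26 mm diameter and 30 mm high. Origin: centre of its underside. Leave it alone.
- oil_bottle: Green oil bottle with a yellow band and red cap, 56 mm in diameter, 110 mm high, upright. Origin: centre of its underside. Leave it alone.
- wrench: Steel wrench, 160 mm long, lying flat on the table along its x axis. Origin: middle of its underside. Leave it alone.

How it is judged:
By the outcome, as a careful person would: the job done as asked, in the order asked, and still so for the second after the job is handed in, with the robot touching nothing.
It also fails if it takes over 70 s, if anything falls off the work surface, if the arm or the gripper's body presses on something with over 40 N, if the wrist force passes 120 N, or if a joint passes its speed limit or range.

### The arm

A 7-joint arm with a two-finger parallel gripper is mounted at the origin on the work surface. World frame = base frame: x ahead of the robot, y to its left, z up, the work surface at z = 0. Lengths are in m, angles in rad, forces in N, time in s.
With the tool pointing down it reaches from about 0.425 to 0.975 m from the base axis. Payload 16.7 kg.
Tool frame: the origin (TCP) lies midway between the tips of the shut fingers; the grasp point (between the pads) lies 19 mm behind it; z points along the fingers, y is the line along which they close (so a half turn about z gives the same grasp; the last joint's range is limited). The gripper opens to 85 mm and grips with 20 to 120 N. Pads are 22 mm wide; open, the fingers measure 114 mm over their backs; the gripper's body (76 mm by 85 mm) begins 54 mm behind the grasp point. The pads swing forward as they close: fully open they stand 13 mm farther back than shut.
Start: joints at [1.02, 0.426, 0.074, 1.606, -0.034, 1.111, -0.067], TCP at [0.264, -0.621, 0.231] pointing down, gripper open.
Joint ranges: [-2.85, 2.85], [-0.5, 2.14], [-1.23, 1.37], [0.21, 2.46], [-1.02, 4.16], [0.16, 2.05], [-2.73, 2.73]. Speed limits (rad/s): [1.89, 1.89, 2.39, 2.39, 3.01, 3.01, 3.01].

### API

Orientations are given as [roll, pitch, yaw] about the fixed x, y, z axes, in that order (R = Rz(yaw) Ry(pitch) Rx(roll)).
In Python, from plant import robot, eyes, job gives the robot as it stands.
- The arm moves only by the shell command python3 -m inch 'ROWS' [FORCE]. ROWS is JSON, one flat list of numbers, 7 for each row, row after row: the opening, from 0 (shut) to 1 (fully open), then the shift along the world's x, y, z in m, then the turn, a rotation vector about the world's x, y, z in rad. A call has 1 to 8 rows; each row is the pose to reach, as a shift and turn from the pose commanded when the call began; what a row does not reach only later rows make up. A row lasts 1/12 s, in which the tool goes at most 41.7 mm and 7.16 degrees, less where a joint would pass 70% of its speed; a pose out of reach is approached as far as the arm can. A call with a gripper value outside its range is refused whole. The fingers move at their own pace and stop on an object; FORCE is the grip in N (left out, the last holds). Time passes only in rows, so rows that repeat a pose let the fingers close. It gives the time, the measured TCP pose, the force, the opening and the grip force at its end, in the units of the state.
- robot.get_state(): the state, without advancing time (a new reading comes with each control period).
- eyes.camera(name): name is "side" or "top"; returns a dict with "pixels" (384x512x3 uint8, blue, green, red), "z_map" (384x512 float32, m along the optical axis (not along the pixel's ray), 0 where there is no reading), "mtx" (3x3 intrinsics, pixels), "view" (4x4, takes a point from world to camera coordinates). Camera axes: x right, y up, looking along -z (the intrinsics and any distortion apply to the point x, -y, -z); pixel columns grow to the right and rows downward; lengths in m; the calibration is good to about 2 mm. A picture is of the moment at which its call begins.
- job.sign_off(): hands the job in; it is judged then, once.
The state is a dict: "t": time; "qpos": joint angles; "qd": joint speeds; "joint_efforts": joint torques, N m; "tcp_pos": TCP position; "tool_rot": TCP orientation; "force": force on the tool from outside, world axes, zero at the start; "wrist_torque": the same for the moment, N m; "finger_gap": finger opening in m; "grasp_force": force on a finger pad.
Only numpy, scipy, OpenCV 4.12 (cv2) and the standard library are available. Lean on these libraries where they do the work, as an engineer would, in place of code of your own. Each camera call takes 0.05 s, during which the arm holds its last target. There are 200 camera calls.

## Working session

There is one attempt and no reset: what is moved stays moved. The work goes in short steps, Python scripts to look and compute and a shell command to move; the robot and the scene stay as the last step left them, time stands still between calls to the robot, and variables do not carry over. Pictures are saved under pics/ and viewed, at most 10 in all, crops included, and the job is handed in when it is done.

```bash
ls; mkdir -p pics; cat > h.py <<'E'
import numpy as np, cv2
from plant import robot, eyes, job
def proj_ray(c,u,v):
    K=c["mtx"];V=np.array(c["view"]);R=V[:3,:3];t=V[:3,3]
    d=np.array([(u-K[0][2])/K[0][0],-(v-K[1][2])/K[1][1],-1.0])
    return -R.T@t, R.T@d
def onplane(c,u,v,z):
    o,d=proj_ray(c,u,v); return o+d*(z-o[2])/d[2]
def cloud(c):
    K=np.array(c["mtx"]);V=np.array(c["view"]);z=c["z_map"]
    v,u=np.mgrid[:384,:512]
    P=np.stack([(u-K[0,2])/K[0,0]*z,-(v-K[1,2])/K[1,1]*z,-z],-1)
    return (P-V[:3,3])@V[:3,:3]
E
python3 - <<'E'
from h import *
s=robot.get_state();print({k:np.round(v,3) for k,v in s.items()})
ims=[]
for n in("top","side"):
    c=eyes.camera(n);np.savez(n+".npz",**{k:np.array(v) for k,v in c.items()})
    print(n,c.keys(),np.round(c["mtx"],1).tolist(),np.round(c["view"],3).tolist())
    cv2.imwrite(f"pics/{n}0.png",c["pixels"])
E
```

```text
pics
{'t': np.float64(0.0), 'qpos': array([ 1.019,  0.427,  0.074,  1.607, -0.034,  1.111, -0.067]), 'qd': array([ 0.   , -0.001, -0.   , -0.001, -0.   , -0.001, -0.   ]), 'joint_efforts': array([-0.0000e+00, -9.4982e+01,  3.7610e+00, -4.6351e+01,  1.9000e-02,
        1.0000e-02,  0.0000e+00]), 'tcp_pos': array([ 0.264, -0.621,  0.231]), 'tool_rot': array([-3.14 ,  0.   ,  0.402]), 'force': array([ 0.074, -0.51 , -0.293]), 'wrist_torque': array([-0.024, -0.01 , -0.004]), 'grasp_force': np.float64(0.0), 'finger_gap': np.float64(0.085)}
top dict_keys(['pixels', 'z_map', 'mtx', 'view']) [[413.8, 0.0, 250.8], [0.0, 413.8, 187.9], [0.0, 0.0, 1.0]] [[0.008, -1.0, -0.005, 0.031], [0.975, 0.007, 0.221, -0.614], [-0.221, -0.007, 0.975, -1.022], [0.0, 0.0, 0.0, 1.0]]
side dict_keys(['pixels', 'z_map', 'mtx', 'view']) [[490.5, 0.0, 254.8], [0.0, 490.5, 185.6], [0.0, 0.0, 1.0]] [[-0.956, -0.295, -0.005, 0.579], [0.174, -0.576, 0.799, -0.16], [-0.238, 0.763, 0.602, -1.263], [0.0, 0.0, 0.0, 1.0]]
```

View pics/top0.png

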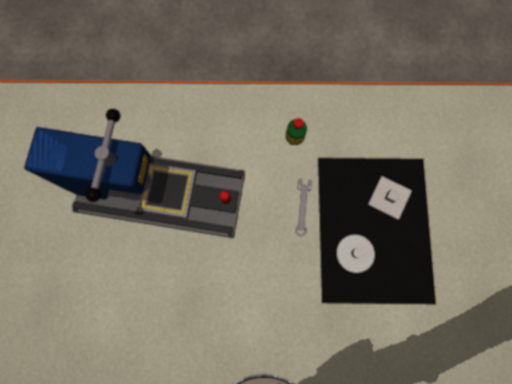

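View pics/side0.png

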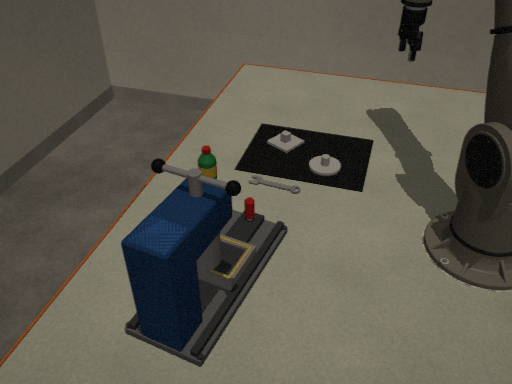

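The top view shows the knob at (225,197), the yellow-lined cavity near (167,190) and partly out, the square blank at (390,197) and the round blank at (356,253). The side view agrees: the oil bottle is beyond the knob, and the wrench lies between the press and the mat.

```bash
cat > m.py <<'E'
from h import *
def red(c,box):
    b,g,r=[c["pixels"][...,i].astype(int) for i in range(3)]
    m=((r>90)&(g<r*0.45)&(b<r*0.45)).astype(np.uint8); k=np.zeros_like(m);x0,y0,x1,y1=box;k[y0:y1,x0:x1]=m[y0:y1,x0:x1]; return k
def yellow(c,box):
    b,g,r=[c["pixels"][...,i].astype(int) for i in range(3)]
    m=((r>90)&(g>r*0.65)&(b<r*0.6)).astype(np.uint8); k=np.zeros_like(m);x0,y0,x1,y1=box;k[y0:y1,x0:x1]=m[y0:y1,x0:x1]; return k
E
python3 - <<'E'
from m import *
T=dict(np.load("top.npz"));S=dict(np.load("side.npz"))
for n,c,box in(("top",T,(200,170,250,220)),("side",S,(235,190,265,230))):
    k=red(c,box);ys,xs=np.nonzero(k);P=cloud(c)[k>0]
    print(n,len(xs),xs.mean(),ys.mean(),xs.min(),xs.max(),ys.min(),ys.max(),"cloud med",np.median(P,0).round(4),"zmax",np.percentile(P[:,2],[5,50,95]).round(4))
    hi=P[P[:,2]>0.1]; print("top pts",len(hi),hi.mean(0).round(4) if len(hi) else None)
    print("plane .105",onplane(c,xs.mean(),ys.mean(),.105).round(4))
for n,c,box in(("top",T,(135,150,200,225)),("side",S,(200,225,260,285))):
    k=yellow(c,box);P=cloud(c)[k>0];P=P[abs(P[:,2]-.0505)<.012]
    ys,xs=np.nonzero(k); Q=np.array([onplane(c,x,y,.0505)[:2] for x,y in zip(xs,ys)])
    r=cv2.minAreaRect((Q*1000).astype(np.float32)); print(n,"yellow",len(xs),np.median(P,0).round(4),r)
# blanks
g=cv2.cvtColor(T["pixels"],cv2.COLOR_BGR2GRAY)
for n,c,boxes in(("top",T,[(362,170,418,225),(330,228,380,280)]),("side",S,[(262,125,308,155),(303,148,346,180)])):
  g=cv2.cvtColor(c["pixels"],cv2.COLOR_BGR2GRAY);P=cloud(c)
  for x0,y0,x1,y1 in boxes:
    k=np.zeros_like(g);k[y0:y1,x0:x1]=(g>70)[y0:y1,x0:x1]
    p=P[k>0];st=p[p[:,2]>.036];pl=p[(p[:,2]>.008)&(p[:,2]<.022)]
    r=cv2.minAreaRect((pl[:,:2]*1000).astype(np.float32)); print(n,len(p),"stub",len(st),np.median(st,0).round(4),"plate",len(pl),np.median(pl[:,2]).round(4),r)
    ys,xs=np.nonzero(k);Q=np.array([onplane(c,x,y,.014)[:2] for x,y in zip(xs,ys)]);print("   plane rect",cv2.minAreaRect((Q*1000).astype(np.float32)))
E
```

```text
top 76 224.0 195.3815789473684 220 228 191 200 cloud med [0.5864 0.1035 0.105 ] zmax [0.0936 0.105  0.1082]
top pts 70 [0.5866 0.1037 0.1052]
plane .105 [0.5858 0.1036 0.105 ]
side 46 249.0 200.67391304347825 245 253 198 203 cloud med [0.587  0.1128 0.1045] zmax [0.1006 0.1045 0.1073]
top pts 45 [0.5869 0.1116 0.1043]
plane .105 [0.5866 0.1127 0.105 ]
top yellow 328 [0.5904 0.2392 0.0518] ((612.8330078125, 262.7658386230469), (116.84683227539062, 115.7625732421875), 81.26173400878906)
side yellow 170 [0.5642 0.2458 0.0512] ((599.3117065429688, 266.1879577636719), (115.253173828125, 87.83589172363281), 81.52091979980469)
top 1138 stub 109 [ 0.6026 -0.3439  0.0452] plate 948 0.0155 ((604.0609130859375, -347.25933837890625), (93.94940948486328, 94.40294647216797), 62.95759582519531)
   plane rect ((603.3170166015625, -346.6396789550781), (93.76769256591797, 94.0969467163086), 62.768646240234375)
top 1191 stub 88 [ 0.4502 -0.242   0.0453] plate 1027 0.0151 ((449.78717041015625, -242.85287475585938), (99.69253540039062, 97.32540130615234), 38.617557525634766)
   plane rect ((449.5141296386719, -244.39483642578125), (100.73990631103516, 100.712158203125), 43.642974853515625)
side 535 stub 51 [ 0.6049 -0.3358  0.0431] plate 330 0.0139 ((602.9956665039062, -340.3971252441406), (97.47896575927734, 92.40057373046875), 59.13022232055664)
   plane rect ((603.7694091796875, -365.3165283203125), (117.30779266357422, 189.25567626953125), 3.540235757827759)
side 504 stub 52 [ 0.4502 -0.2354  0.0433] plate 411 0.0143 ((449.77032470703125, -235.0635986328125), (97.07907104492188, 98.5346908569336), 12.058631896972656)
   plane rect ((449.0934143066406, -236.67904663085938), (103.62466430664062, 104.5191650390625), 54.61268997192383)
```

```bash
R='0.16,0.36,0,0,0,-0.28'
python3 -m inch '[1,0.12,0.27,0,0,0,-0.28,1,0.12,0.27,0,0,0,-0.28,1,0.12,0.27,0,0,0,-0.28,1,0.12,0.27,0,0,0,-0.28,1,0.12,0.27,0,0,0,-0.28,1,0.12,0.27,0,0,0,-0.28,1,0.12,0.27,0,0,0,-0.28,1,0.12,0.27,0,0,0,-0.28]' 20
python3 -m inch '[1,0.13,0.29,0,0,0,-0.28,1,0.13,0.29,0,0,0,-0.28,1,0.13,0.29,0,0,0,-0.28,1,0.13,0.29,0,0,0,-0.28,1,0.13,0.29,0,0,0,-0.28,1,0.13,0.29,0,0,0,-0.28,1,0.13,0.29,0,0,0,-0.28,1,0.13,0.29,0,0,0,-0.28]'
python3 - <<'E'
from m import *
s=robot.get_state();print(s["t"],s["tcp_pos"],s["tool_rot"])
for n in("top","side"):
    c=eyes.camera(n);np.savez(n+"1.npz",**{k:np.array(v) for k,v in c.items()})
    V=np.array(c["view"]);K=np.array(c["mtx"])
    p=V@np.append(s["tcp_pos"],1);px=(K[0,0]*p[0]/-p[2]+K[0,2],K[1,1]*-p[1]/-p[2]+K[1,2]);print(n,px)
    im=c["pixels"].copy();u,v=map(int,np.round(px));im[v,u]=(0,0,255)
    x0,y0=max(u-50,0),max(v-60,0);cv2.imwrite(f"pics/{n}1.png",cv2.resize(im[y0:y0+100,x0:x0+100],None,fx=5,fy=5,interpolation=0));print(x0,y0)
E
```

```text
t: 0.77
tcp_pos: [0.387, -0.3446, 0.2313]
tool_rot: [-3.14, -0.001, 0.129]
force: [0.8, -0.5, -0.0]
finger_gap: 0.0857
grasp_force: 0.0
t: 1.43
tcp_pos: [0.5143, -0.059, 0.2313]
tool_rot: [-3.141, -0.0, -0.158]
force: [1.5, -0.9, 0.4]
finger_gap: 0.085
grasp_force: 0.0
1.4333 [ 0.51430408 -0.0589787   0.23130607] [-3.14145914e+00 -7.15214981e-05 -1.57958487e-01]
top (np.float64(293.19749980012386), np.float64(215.9864907006867))
243 156
side (np.float64(294.38759124165455), np.float64(129.13225151058583))
244 69
```

View pics/side1.png

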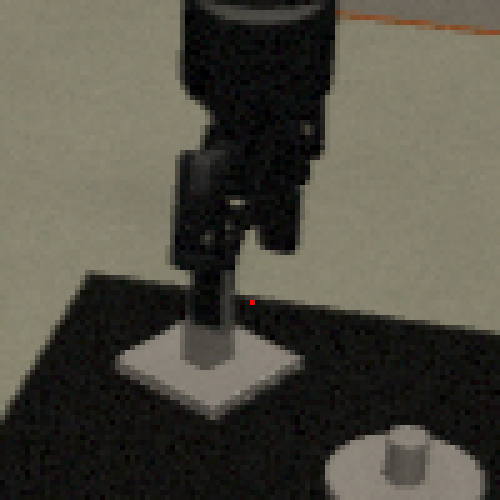

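The crop shows the fingers above the mat, with the predicted TCP dot at about (294,129), 2–4 px off the midpoint of the tips. That is close enough for a first grasp. I'll get the fine positions from the grips themselves.

```bash
python3 -m inch '[1,0.072,0.167,0,0,0,0.97,1,0.072,0.167,0,0,0,0.97,1,0.072,0.167,0,0,0,0.97,1,0.072,0.167,0,0,0,0.97,1,0.072,0.167,0,0,0,0.97,1,0.072,0.167,0,0,0,0.97,1,0.072,0.167,0,0,0,0.97,1,0.072,0.167,0,0,0,0.97]' 40
python3 -m inch '[1,0,0,0,0,0,0.6,1,0,0,0,0,0,0.6,1,0,0,0,0,0,0.6,1,0,0,0,0,0,0.6,1,0,0,0,0,0,0.6,1,0,0,0,0,0,0.6]'
python3 - <<'E'
from m import *
for n in("side","top"):
    c=eyes.camera(n);cv2.imwrite(f"pics/{n}2.png",cv2.resize(c["pixels"][130:280,150:350],None,fx=4,fy=4) if n=="side" else c["pixels"])
E
```

```text
t: 2.2
tcp_pos: [0.5858, 0.1061, 0.2307]
tool_rot: [-3.141, 0.001, 0.819]
force: [-0.8, 0.3, 0.6]
finger_gap: 0.0857
grasp_force: 0.0
t: 2.7
tcp_pos: [0.5858, 0.1054, 0.2309]
tool_rot: [-3.141, 0.0, 1.417]
force: [-0.0, -0.5, 0.4]
finger_gap: 0.0854
grasp_force: 0.0
```

View pics/side2.png

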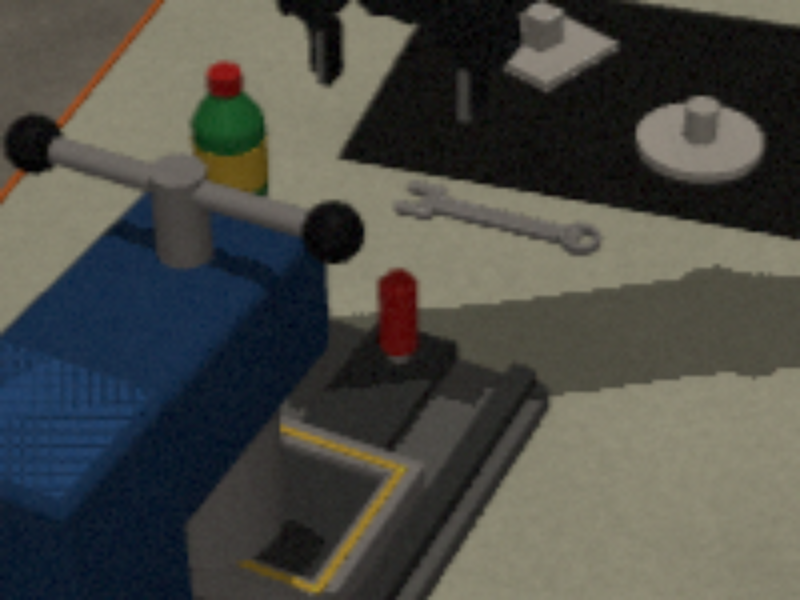

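The fingers at zoomed column ~395 line up with the knob at (398,310). The path down is clear.

```bash
python3 -m inch '[1,0,0.002,-0.03,0,0,0,1,0,0.002,-0.06,0,0,0,1,0,0.002,-0.09,0,0,0,1,0,0.002,-0.12,0,0,0,1,0,0.002,-0.14,0,0,0,1,0,0.002,-0.155,0,0,0,1,0,0.002,-0.165,0,0,0,1,0,0.002,-0.165,0,0,0]' 40
python3 -m inch '[0,0,0,0,0,0,0,0,0,0,0,0,0,0,0,0,0,0,0,0,0,0,0,0,0,0,0,0,0,0,0,0,0,0,0,0,0,0,0,0,0,0,0,0,0,0,0,0,0,0,0,0,0,0,0,0]' 40
```

```text
t: 3.47
tcp_pos: [0.5849, 0.1075, 0.0644]
tool_rot: [-3.139, 0.001, 1.41]
force: [0.2, 0.3, -0.1]
finger_gap: 0.0859
grasp_force: 0.0
t: 4.13
tcp_pos: [0.5881, 0.1076, 0.0676]
tool_rot: [3.138, -0.001, 1.411]
force: [8.8, -1.0, 1.3]
finger_gap: 0.0247
grasp_force: 41.9
```

```bash
python3 -m inch '[0,0.003,0,0,0,0,0,0,0.003,0,0,0,0,0,0,0.003,0,0,0,0,0]'
python3 -m inch '[0,-0.0016,-0.01,0,0,0,0,0,-0.0032,-0.02,0,0,0,0,0,-0.0048,-0.03,0,0,0,0,0,-0.0064,-0.04,0,0,0,0,0,-0.008,-0.05,0,0,0,0,0,-0.0096,-0.06,0,0,0,0,0,-0.0112,-0.07,0,0,0,0,0,-0.0112,-0.07,0,0,0,0]'
```

```text
t: 4.38
tcp_pos: [0.5883, 0.1082, 0.0675]
tool_rot: [-3.141, 0.0, 1.412]
force: [-11.7, -0.2, 20.0]
finger_gap: 0.0253
grasp_force: 43.5
t: 5.05
tcp_pos: [0.5773, 0.0361, 0.0675]
tool_rot: [-3.141, 0.001, 1.41]
force: [-9.5, -0.8, 18.3]
finger_gap: 0.0245
grasp_force: 43.3
```

```bash
python3 -m inch '[0,-0.0031,-0.01,0.001,0,0,0,0,-0.0047,-0.02,0.001,0,0,0,0,-0.0063,-0.03,0.001,0,0,0,0,-0.0071,-0.035,0.001,0,0,0,0,-0.0079,-0.04,0.001,0,0,0]'
```

```text
t: 5.47
tcp_pos: [0.5719, 0.0022, 0.0678]
tool_rot: [3.138, -0.007, 1.414]
force: [18.9, 46.0, -28.5]
finger_gap: 0.0249
grasp_force: 41.9
```

```bash
python3 - <<'E'
from m import *
c=eyes.camera("top");np.savez("top3.npz",**{k:np.array(v) for k,v in c.items()});cv2.imwrite("pics/top3.png",cv2.resize(c["pixels"][110:260,60:260],None,fx=4,fy=4))
E
```

```text
(no output)
```

View pics/top3.png

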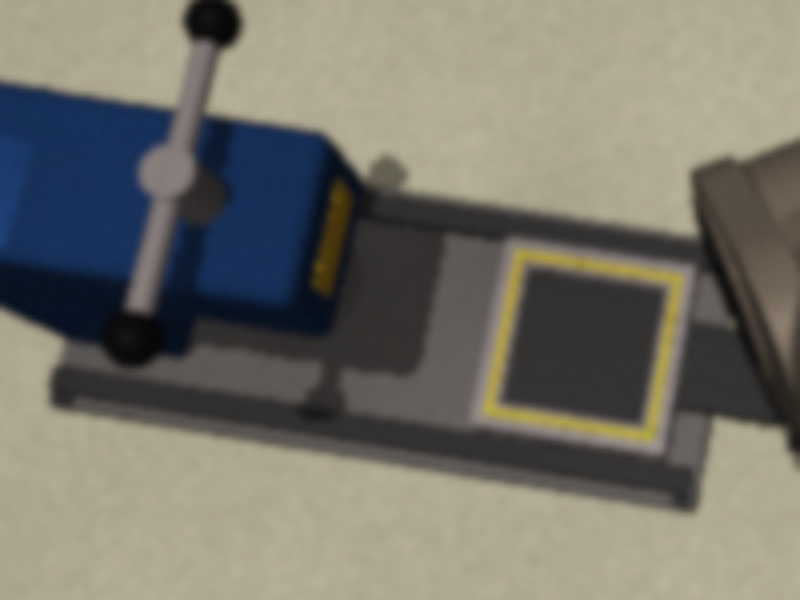

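The crop shows the shuttle fully out, with the whole yellow square visible, centred near (586,347) in the crop. Its front edge is near the base's end, and the 46 N reading confirms the stop. Next I'll relieve the load and re-grip along the slide to measure the knob.

```bash
python3 -m inch '[0,-0.001,0.005,0,0,0,0,0,-0.001,0.005,0,0,0,0,0,-0.001,0.005,0,0,0,0]'
python3 -m inch '[1,0,0,0,0,0,0,1,0,0,0,0,0,0,1,0,0,0,0,0,0,1,0,0,0,0,0,0,1,0,0,0,0,0,0,1,0,0,0,0,0,0]' 20
python3 -m inch '[1,0,0,0,0,0,-0.9,1,0,0,0,0,0,-0.9,1,0,0,0,0,0,-0.9,1,0,0,0,0,0,-0.9,1,0,0,0,0,0,-0.9,1,0,0,0,0,0,-0.9,1,0,0,0,0,0,-0.9,1,0,0,0,0,0,-0.9]'
python3 -m inch '[1,0,0,0,0,0,-0.67,1,0,0,0,0,0,-0.67,1,0,0,0,0,0,-0.67,1,0,0,0,0,0,-0.67,1,0,0,0,0,0,-0.67,1,0,0,0,0,0,-0.67,1,0,0,0,0,0,-0.67]'
python3 -m inch '[0,0,0,0,0,0,0,0,0,0,0,0,0,0,0,0,0,0,0,0,0,0,0,0,0,0,0,0,0,0,0,0,0,0,0,0,0,0,0,0,0,0,0,0,0,0,0,0,0,0,0,0,0,0,0,0]' 20
python3 - <<'E'
from m import *
c=dict(np.load("top3.npz"))
k=yellow(c,(170,160,240,225));ys,xs=np.nonzero(k)
Q=np.array([onplane(c,x,y,.0505)[:2] for x,y in zip(xs,ys)]);print(cv2.minAreaRect((Q*1000).astype(np.float32)),np.median(cloud(c)[k>0],0))
E
```

```text
t: 5.77
tcp_pos: [0.5719, 0.0029, 0.0677]
tool_rot: [3.136, -0.002, 1.411]
force: [22.2, -1.3, -22.8]
finger_gap: 0.0247
grasp_force: 43.1
t: 6.27
tcp_pos: [0.5688, 0.0028, 0.0674]
tool_rot: [3.142, 0.0, 1.412]
force: [0.1, -0.5, -0.9]
finger_gap: 0.0857
grasp_force: 0.0
t: 6.93
tcp_pos: [0.5688, 0.003, 0.0674]
tool_rot: [3.141, -0.0, 0.505]
force: [-0.5, 0.0, -0.2]
finger_gap: 0.0854
grasp_force: 0.0
t: 7.52
tcp_pos: [0.5688, 0.003, 0.0673]
tool_rot: [3.141, 0.0, -0.157]
force: [0.3, -0.5, 0.3]
finger_gap: 0.0851
grasp_force: 0.0
t: 8.18
tcp_pos: [0.5688, 0.0026, 0.0674]
tool_rot: [3.141, -0.0, -0.158]
force: [-1.3, -1.1, 2.7]
finger_gap: 0.0254
grasp_force: 19.7
((596.47119140625, 157.10287475585938), (114.90984344482422, 115.38975524902344), 80.87654876708984) [0.59737322 0.15598623 0.05185241]
```

```bash
python3 -m inch '[1,0,0,0,0,0,0,1,0,0,0,0,0,0,1,0,0,0,0,0,0,1,0,0,0,0,0,0,1,0,0,0.02,0,0,0,1,0,0,0.06,0,0,0,1,0,0,0.09,0,0,0,1,0,0,0.12,0,0,0]' 20
python3 -m inch '[1,0.034,-0.344,0,0,0,-0.313,1,0.034,-0.344,0,0,0,-0.313,1,0.034,-0.344,0,0,0,-0.313,1,0.034,-0.344,0,0,0,-0.313,1,0.034,-0.344,0,0,0,-0.313,1,0.034,-0.344,0,0,0,-0.313,1,0.034,-0.344,0,0,0,-0.313,1,0.034,-0.344,0,0,0,-0.313]'
python3 -m inch '[1,0,-0.011,0,0,0,0,1,0,-0.011,0,0,0,0,1,0,-0.011,-0.03,0,0,0,1,0,-0.011,-0.05,0,0,0,1,0,-0.011,-0.07,0,0,0,1,0,-0.011,-0.08,0,0,0,1,0,-0.011,-0.08,0,0,0]'
python3 - <<'E'
from m import *
c=eyes.camera("side");cv2.imwrite("pics/side4.png",cv2.resize(c["pixels"][80:200,220:380],None,fx=5,fy=5))
E
```

```text
t: 8.85
tcp_pos: [0.5687, 0.0028, 0.1889]
tool_rot: [-3.141, -0.0, -0.158]
force: [0.3, 0.2, -0.6]
finger_gap: 0.0854
grasp_force: 0.0
t: 9.52
tcp_pos: [0.6015, -0.3309, 0.1873]
tool_rot: [-3.141, -0.0, -0.471]
force: [-0.4, 0.3, -0.4]
finger_gap: 0.0854
grasp_force: 0.0
t: 10.1
tcp_pos: [0.6007, -0.3386, 0.1049]
tool_rot: [-3.141, 0.004, -0.47]
force: [-0.6, -0.0, -0.3]
finger_gap: 0.0852
grasp_force: 0.0
```

View pics/side4.png

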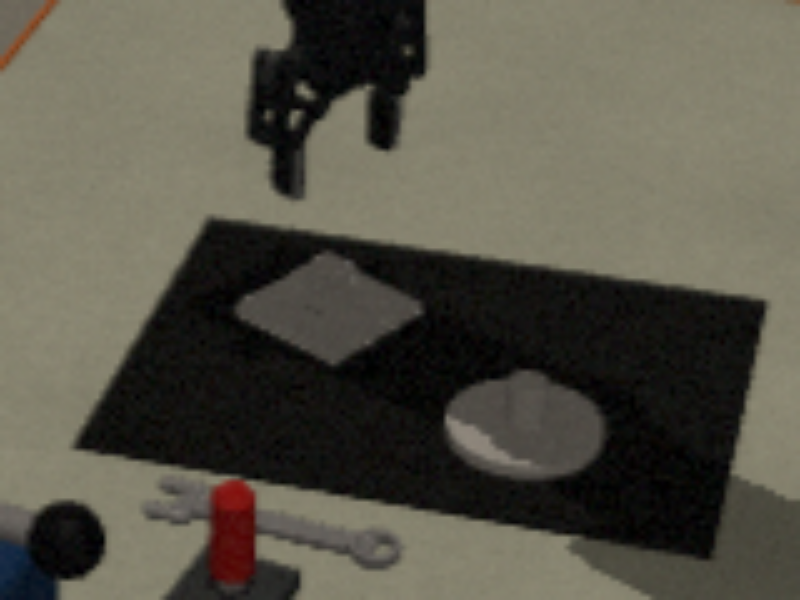

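The fingers, midpoint ~(338,170), straddle the square blank at (330,308), and the closing line matches its sides. I'll descend and squeeze it in both directions to centre it.

```bash
python3 -m inch '[1,0.002,-0.002,-0.03,0,0,0,1,0.002,-0.002,-0.05,0,0,0,1,0.002,-0.002,-0.065,0,0,0,1,0.002,-0.002,-0.075,0,0,0,1,0.002,-0.002,-0.08,0,0,0,1,0.002,-0.002,-0.083,0,0,0,1,0.002,-0.002,-0.083,0,0,0]' 20
python3 -m inch '[0,0,0,0,0,0,0,0,0,0,0,0,0,0,0,0,0,0,0,0,0,0,0,0,0,0,0,0,0,0,0,0,0,0,0,0,0,0,0,0,0,0,0,0,0,0,0,0,0,0,0,0,0,0,0,0]' 20
```

```text
t: 10.73
tcp_pos: [0.6039, -0.342, 0.0246]
tool_rot: [-3.142, -0.0, -0.471]
force: [0.4, -0.1, 1.1]
finger_gap: 0.0856
grasp_force: 0.0
t: 11.4
tcp_pos: [0.6038, -0.3422, 0.0248]
tool_rot: [3.142, -0.001, -0.471]
force: [-1.3, -0.7, 6.5]
finger_gap: 0.0258
grasp_force: 21.2
```

```bash
python3 -m inch '[1,0,0,0,0,0,0,1,0,0,0,0,0,0,1,0,0,0,0,0,0,1,0,0,0,0,0,0,1,0,0,0,0,0,0,1,0,0,0,0,0,0]' 20
python3 -m inch '[1,0,0,0,0,0,0.9,1,0,0,0,0,0,0.9,1,0,0,0,0,0,0.9,1,0,0,0,0,0,0.9,1,0,0,0,0,0,0.9,1,0,0,0,0,0,0.9,1,0,0,0,0,0,0.9,1,0,0,0,0,0,0.9]'
python3 -m inch '[1,0,0,-0.003,0,0,0.671,1,0,0,-0.003,0,0,0.671,1,0,0,-0.003,0,0,0.671,1,0,0,-0.003,0,0,0.671,1,0,0,-0.003,0,0,0.671,1,0,0,-0.003,0,0,0.671,1,0,0,-0.003,0,0,0.671]'
python3 -m inch '[0,0,0,0,0,0,0,0,0,0,0,0,0,0,0,0,0,0,0,0,0,0,0,0,0,0,0,0,0,0,0,0,0,0,0,0,0,0,0,0,0,0,0,0,0,0,0,0,0,0,0,0,0,0,0,0]' 20
```

```text
t: 11.9
tcp_pos: [0.6036, -0.3419, 0.0242]
tool_rot: [-3.142, 0.0, -0.471]
force: [0.1, 0.0, -0.1]
finger_gap: 0.0854
grasp_force: 0.0
t: 12.57
tcp_pos: [0.6035, -0.3422, 0.0243]
tool_rot: [-3.141, -0.0, 0.435]
force: [-0.7, -0.2, 0.0]
finger_gap: 0.0856
grasp_force: 0.0
t: 13.15
tcp_pos: [0.6034, -0.3421, 0.0211]
tool_rot: [-3.141, -0.0, 1.099]
force: [-0.4, -1.1, 0.3]
finger_gap: 0.0856
grasp_force: 0.0
t: 13.82
tcp_pos: [0.6039, -0.3419, 0.0215]
tool_rot: [3.141, -0.0, 1.1]
force: [2.0, -0.6, 2.5]
finger_gap: 0.0259
grasp_force: 21.7
```

```bash
python3 -m inch '[0,0,0,0.004,0,0,0,0,0,0,0.012,0,0,0,0,0,0,0.03,0,0,0,0,0,0,0.05,0,0,0,0,0,0,0.07,0,0,0,0,0,0,0.09,0,0,0,0,0,0,0.105,0,0,0,0,0,0,0.11,0,0,0]' 20
python3 -m inch '[0,0,0.01,0,0,0,0.02,0,-0.001,0.03,0,0,0,0.05,0,-0.001,0.06,0,0,0,0.09,0,-0.002,0.09,0,0,0,0.13,0,-0.002,0.12,0,0,0,0.17,0,-0.002,0.15,0,0,0,0.21,0,-0.003,0.18,0,0,0,0.26,0,-0.003,0.21,0,0,0,0.314]'
python3 -m inch '[0,-0.001,0.03,0,0,0,0,0,-0.001,0.06,0,0,0,0,0,-0.002,0.09,0,0,0,0,0,-0.002,0.12,0,0,0,0,0,-0.002,0.15,0,0,0,0,0,-0.003,0.18,0,0,0,0,0,-0.003,0.2,0,0,0,0,0,-0.003,0.21,0,0,0,0]'
python3 -m inch '[0,-0.001,0.02,0,0,0,0,0,-0.001,0.045,0,0,0,0,0,-0.001,0.065,0,0,0,0,0,-0.001,0.08,0,0,0,0,0,-0.001,0.082,0,0,0,0,0,-0.001,0.082,0,0,0,0,0,-0.001,0.082,0,0,0,0]'
```

```text
t: 14.48
tcp_pos: [0.6045, -0.3424, 0.1343]
tool_rot: [3.138, 0.0, 1.1]
force: [0.9, -1.0, -2.4]
finger_gap: 0.0253
grasp_force: 21.2
t: 15.15
tcp_pos: [0.5993, -0.1296, 0.13]
tool_rot: [-3.14, -0.0, 1.418]
force: [0.3, 0.3, -1.9]
finger_gap: 0.0258
grasp_force: 21.1
t: 15.82
tcp_pos: [0.5961, 0.0823, 0.1302]
tool_rot: [-3.14, -0.001, 1.419]
force: [-0.5, 0.0, -2.7]
finger_gap: 0.0256
grasp_force: 21.1
t: 16.4
tcp_pos: [0.5964, 0.159, 0.1307]
tool_rot: [-3.141, 0.001, 1.413]
force: [0.7, -0.4, -2.4]
finger_gap: 0.0255
grasp_force: 21.1
```

```bash
python3 -m inch '[0,0,0.002,-0.015,0,0,0,0,0,0.002,-0.03,0,0,0,0,0,0.002,-0.04,0,0,0,0,0,0.002,-0.048,0,0,0,0,0,0.002,-0.054,0,0,0,0,0,0.002,-0.056,0,0,0,0,0,0.002,-0.056,0,0,0,0,0,0.002,-0.056,0,0,0]' 20
python3 - <<'E'
from m import *
c=eyes.camera("side");cv2.imwrite("pics/side5.png",cv2.resize(c["pixels"][160:280,180:340],None,fx=5,fy=5))
E
```

```text
t: 17.07
tcp_pos: [0.5968, 0.1621, 0.0757]
tool_rot: [3.141, -0.0, 1.414]
force: [-0.3, 1.2, -2.1]
finger_gap: 0.0257
grasp_force: 21.1
```

View pics/side5.png

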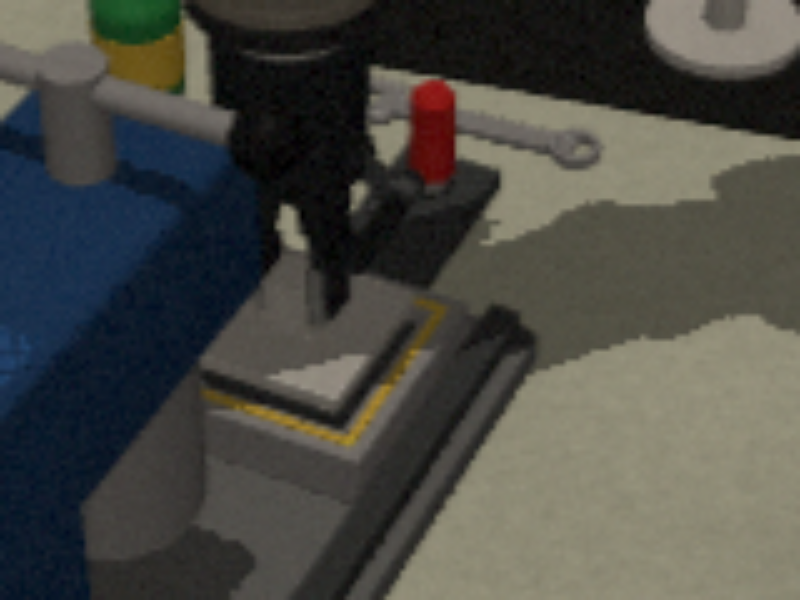

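The plate is held just over the cavity, parallel to the yellow line and evenly inset, with its near corner at (335,405) and the yellow corner at (350,440). I'll lower it slowly.

```bash
python3 -m inch '[0,0,-0.0012,-0.002,0,0,0,0,0,-0.0012,-0.004,0,0,0,0,0,-0.0012,-0.006,0,0,0,0,0,-0.0012,-0.007,0,0,0,0,0,-0.0012,-0.008,0,0,0,0,0,-0.0012,-0.009,0,0,0,0,0,-0.0012,-0.01,0,0,0,0,0,-0.0012,-0.01,0,0,0]' 20
python3 -m inch '[0,0,0,-0.001,0,0,0,0,0,0,-0.002,0,0,0,0,0,0,-0.003,0,0,0,0,0,0,-0.003,0,0,0]' 20
```

```text
t: 17.78
tcp_pos: [0.5966, 0.1608, 0.0651]
tool_rot: [-3.141, 0.0, 1.414]
force: [-0.3, 0.0, -2.6]
finger_gap: 0.0259
grasp_force: 21.1
t: 18.12
tcp_pos: [0.5965, 0.1609, 0.0621]
tool_rot: [-3.141, 0.0, 1.414]
force: [0.4, 0.2, -2.2]
finger_gap: 0.0254
grasp_force: 21.1
```

```bash
python3 -m inch '[0,0,0,-0.0005,0,0,0,0,0,0,-0.001,0,0,0,0,0,0,-0.0015,0,0,0,0,0,0,-0.0018,0,0,0,0,0,0,-0.0018,0,0,0]' 20
python3 -m inch '[0,0,0,-0.0002,0,0,0,0,0,0,-0.0004,0,0,0,0,0,0,-0.0006,0,0,0,0,0,0,-0.0006,0,0,0]' 20
```

```text
t: 18.53
tcp_pos: [0.5966, 0.1609, 0.0604]
tool_rot: [-3.141, -0.0, 1.414]
force: [0.4, -1.1, -1.9]
finger_gap: 0.0256
grasp_force: 21.1
t: 18.87
tcp_pos: [0.5966, 0.1608, 0.06]
tool_rot: [3.142, 0.0, 1.414]
force: [-1.6, -0.5, 0.0]
finger_gap: 0.0254
grasp_force: 21.3
```

```bash
python3 -m inch '[0,0,0,-0.0003,0,0,0,0,0,0,-0.0003,0,0,0]' 20
python3 -m inch '[1,0,0,0,0,0,0,1,0,0,0,0,0,0,1,0,0,0,0,0,0,1,0,0,0,0,0,0,1,0,0,0,0,0,0,1,0,0,0.01,0,0,0,1,0,0,0.03,0,0,0,1,0,0,0.05,0,0,0]' 20
python3 -m inch '[1,0,0,0.03,0,0,0,1,-0.005,-0.035,0.05,0,0,0,1,-0.01,-0.07,0.05,0,0,0,1,-0.016,-0.1,0.05,0,0,0,1,-0.021,-0.13,0.05,0,0,0,1,-0.025,-0.158,0.05,0,0,0,1,-0.025,-0.158,0.05,0,0,0,1,-0.025,-0.158,0.05,0,0,0]'
python3 - <<'E'
from m import *
c=eyes.camera("top");np.savez("top6.npz",**{k:np.array(v) for k,v in c.items()})
s=eyes.camera("side");P=cloud(s)
for n,C in(("top",c),("side",s)):
    P=cloud(C).reshape(-1,3);d=P[:,:2]-[.5968,.1606];R=np.array([[np.cos(.157),-np.sin(.157)],[np.sin(.157),np.cos(.157)]]);q=d@R.T
    for cx in(-30,0,30):
      print(n,[np.round(np.median(P[(abs(q[:,0]*1000-cx)<8)&(abs(q[:,1]*1000-cy)<8)&(P[:,2]<.12),2]),4) for cy in(-30,0,30)])
a=c["pixels"][130:250,140:270];b=s["pixels"][180:300,180:310]
cv2.imwrite("pics/both6.png",cv2.resize(np.hstack([a,b]),None,fx=3,fy=3))
E
```

```text
t: 19.03
tcp_pos: [0.5966, 0.1609, 0.06]
tool_rot: [3.142, 0.0, 1.414]
force: [-3.3, 0.0, 6.0]
finger_gap: 0.0252
grasp_force: 22.0
t: 19.7
tcp_pos: [0.5962, 0.1609, 0.1103]
tool_rot: [-3.14, 0.0, 1.414]
force: [0.2, 0.1, 0.7]
finger_gap: 0.0853
grasp_force: 0.0
t: 20.37
tcp_pos: [0.5716, 0.0011, 0.1604]
tool_rot: [3.141, 0.0, 1.411]
force: [0.8, 0.7, -0.2]
finger_gap: 0.0858
grasp_force: 0.0
top [np.float64(0.0539), np.float64(0.0524), np.float64(0.053)]
top [np.float64(0.0539), np.float64(0.0831), np.float64(0.0528)]
top [np.float64(0.054), np.float64(0.0534), np.float64(0.0533)]
side [np.float64(0.0532), np.float64(0.0523), np.float64(0.0531)]
side [np.float64(0.053), np.float64(0.0827), np.float64(0.0521)]
side [np.float64(0.0524), np.float64(0.0526), np.float64(0.0533)]
```

View pics/both6.png

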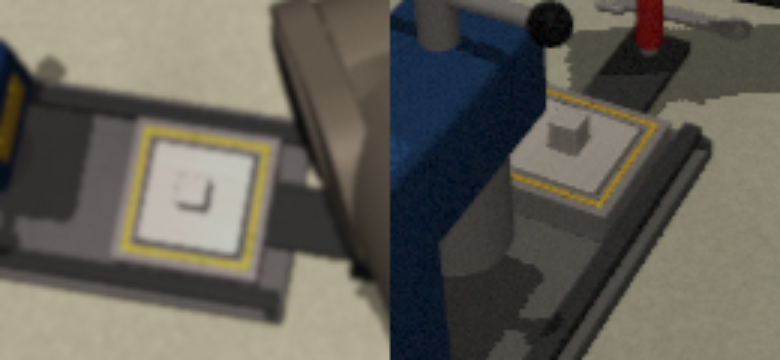

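The blank sits evenly inside the yellow line in both halves of the picture, with a uniform gap. Its top is at 52–54 mm everywhere against 52.5 nominal, so it is flat and seated. Before pushing home, I'll check how far the hand reaches towards the press head.

```bash
python3 - <<'E'
from m import *
y=np.array([.1564,.9877]);t=np.array(robot.get_state()["tcp_pos"])
for n in("top","side"):
    P=cloud(eyes.camera(n)).reshape(-1,3);r=(P[:,:2]-t[:2])@y;l=(P[:,:2]-t[:2])@[y[1],-y[0]]
    for z in np.arange(.15,.6,.05):
        m=(P[:,2]>z)&(P[:,2]<z+.05)&(r<.15)&(r>-.3)&(abs(l)<.12)
        if m.sum()>5: print(n,z.round(2),m.sum(),np.percentile(r[m],99).round(3))
E
```

```text
top 0.2 24 0.01
top 0.25 27 0.012
top 0.45 38 0.068
top 0.5 1263 0.066
top 0.55 3571 0.049
side 0.15 110 0.017
side 0.2 520 0.021
side 0.25 666 0.04
side 0.3 488 0.043
side 0.35 772 0.052
side 0.4 750 0.057
side 0.45 1012 0.074
side 0.5 1932 0.073
side 0.55 1247 0.055
```

Clearance is fine: at most 74 mm of the 100 mm available. Now I'll grip the knob and push home.

```bash
python3 -m inch '[1,0.0003,0.0015,-0.02,0,0,0,1,0.0003,0.0015,-0.045,0,0,0,1,0.0003,0.0015,-0.065,0,0,0,1,0.0003,0.0015,-0.08,0,0,0,1,0.0003,0.0015,-0.09,0,0,0,1,0.0003,0.0015,-0.093,0,0,0,1,0.0003,0.0015,-0.093,0,0,0]' 30
python3 -m inch '[0,0,0,0,0,0,0,0,0,0,0,0,0,0,0,0,0,0,0,0,0,0,0,0,0,0,0,0,0,0,0,0,0,0,0,0,0,0,0,0,0,0,0,0,0,0,0,0,0,0,0,0,0,0,0,0]' 30
python3 -m inch '[0,0.0008,0.005,0,0,0,0,0,0.0023,0.015,0,0,0,0,0,0.0039,0.025,0,0,0,0,0,0.0055,0.035,0,0,0,0,0,0.0071,0.045,0,0,0,0,0,0.0086,0.055,0,0,0,0,0,0.0102,0.065,0,0,0,0,0,0.011,0.07,0,0,0,0]'
```

```text
t: 21.15
tcp_pos: [0.5718, 0.0051, 0.0662]
tool_rot: [-3.141, -0.0, 1.415]
force: [-0.4, -0.1, 0.5]
finger_gap: 0.0853
grasp_force: 0.0
t: 21.82
tcp_pos: [0.5723, 0.0043, 0.0672]
tool_rot: [3.141, 0.0, 1.414]
force: [-1.0, -0.3, 5.5]
finger_gap: 0.0251
grasp_force: 29.1
t: 22.48
tcp_pos: [0.5832, 0.0754, 0.0672]
tool_rot: [3.141, -0.0, 1.414]
force: [-2.8, -2.1, 8.3]
finger_gap: 0.0248
grasp_force: 30.2
```

```bash
python3 -m inch '[0,0.0016,0.01,0,0,0,0,0,0.0032,0.02,0,0,0,0,0,0.0048,0.03,0,0,0,0,0,0.0063,0.04,0,0,0,0,0,0.0079,0.05,0,0,0,0,0,0.0095,0.06,0,0,0,0,0,0.0111,0.07,0,0,0,0,0,0.0127,0.08,0,0,0,0]'
python3 -m inch '[0,0.0008,0.005,0,0,0,0,0,0.0016,0.01,0,0,0,0,0,0.0024,0.015,0,0,0,0,0,0.0032,0.02,0,0,0,0,0,0.0035,0.022,0,0,0,0,0,0.0035,0.022,0,0,0,0]'
```

```text
t: 23.15
tcp_pos: [0.5954, 0.1544, 0.0672]
tool_rot: [-3.141, 0.001, 1.413]
force: [-6.2, -2.3, 12.0]
finger_gap: 0.0249
grasp_force: 30.5
t: 23.65
tcp_pos: [0.5989, 0.1774, 0.0672]
tool_rot: [-3.142, -0.001, 1.415]
force: [-4.6, 1.7, 8.3]
finger_gap: 0.0249
grasp_force: 30.2
```

Nearly home. I'll creep onto the stop.

```bash
python3 -m inch '[0,0.0002,0.0015,0,0,0,0,0,0.0005,0.003,0,0,0,0,0,0.0007,0.0045,0,0,0,0,0,0.0009,0.006,0,0,0,0,0,0.001,0.0065,0,0,0,0,0,0.001,0.0065,0,0,0,0]'
```

```text
t: 24.15
tcp_pos: [0.5994, 0.1806, 0.0671]
tool_rot: [-3.14, 0.004, 1.412]
force: [-10.6, -12.0, 18.5]
finger_gap: 0.0252
grasp_force: 31.2
```

```bash
python3 -m inch '[0,-0.001,0.001,0,0,0,0,0,-0.001,0.002,0,0,0,0,0,-0.001,0.002,0,0,0,0]'
python3 -m inch '[0,0,-0.003,0,0,0,0,0,0,-0.003,0,0,0,0]'
```

```text
t: 24.4
tcp_pos: [0.5994, 0.1806, 0.0671]
tool_rot: [3.142, 0.005, 1.411]
force: [-5.8, -20.5, 18.3]
finger_gap: 0.0251
grasp_force: 31.0
t: 24.57
tcp_pos: [0.5994, 0.1806, 0.0672]
tool_rot: [3.141, 0.001, 1.413]
force: [-2.5, -4.2, 10.3]
finger_gap: 0.0253
grasp_force: 30.3
```

Firmly on the stop. I'll relieve to about zero force, release, and retreat up and away.

```bash
python3 -m inch '[0,0,-0.0006,0,0,0,0,0,0,-0.0006,0,0,0,0]'
python3 -m inch '[1,0,0,0,0,0,0,1,0,0,0,0,0,0,1,0,0,0,0,0,0,1,0,0,0,0,0,0,1,0,0,0,0,0,0,1,0,0,0.02,0,0,0,1,0,0,0.05,0,0,0,1,0,0,0.08,0,0,0]'
python3 -m inch '[1,0,-0.03,0.03,0,0,0,1,0,-0.06,0.06,0,0,0,1,0,-0.1,0.06,0,0,0,1,0,-0.14,0.06,0,0,0,1,0,-0.18,0.06,0,0,0,1,0,-0.22,0.06,0,0,0,1,0,-0.25,0.06,0,0,0,1,0,-0.25,0.06,0,0,0]'
python3 - <<'E'
from m import *
c=eyes.camera("top");s=eyes.camera("side")
k=red(c,(150,150,250,230));ys,xs=np.nonzero(k);print("knob top cam",onplane(c,xs.mean(),ys.mean(),.105))
k=red(s,(225,200,265,290));ys,xs=np.nonzero(k);print(len(xs),onplane(s,xs.mean(),ys.min()+2,.105))
a=c["pixels"][90:240,20:220];b=s["pixels"][190:340,120:320]
cv2.imwrite("pics/both7.png",cv2.resize(np.hstack([a,b]),None,fx=2,fy=2))
E
```

```text
t: 24.73
tcp_pos: [0.5994, 0.1806, 0.0672]
tool_rot: [3.141, 0.0, 1.413]
force: [-2.2, -4.0, 9.4]
finger_gap: 0.0248
grasp_force: 30.2
t: 25.4
tcp_pos: [0.5984, 0.1812, 0.1468]
tool_rot: [-3.14, 0.001, 1.414]
force: [0.8, 0.5, 0.4]
finger_gap: 0.0854
grasp_force: 0.0
t: 26.07
tcp_pos: [0.5986, -0.0765, 0.2063]
tool_rot: [-3.141, 0.003, 1.406]
force: [-0.8, -0.6, -0.4]
finger_gap: 0.0852
grasp_force: 0.0
knob top cam [0.5977254  0.17642288 0.105     ]
63 [0.5995834  0.17946452 0.105     ]
```

View pics/both7.png

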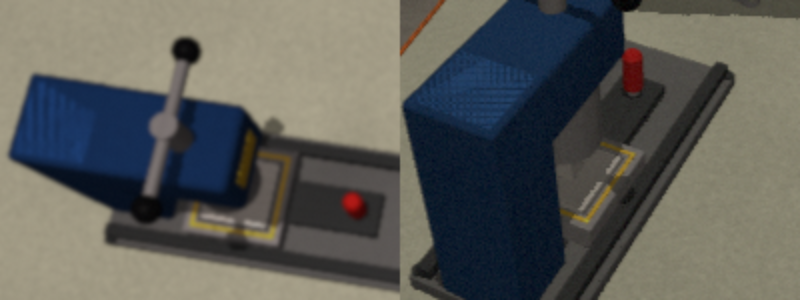

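Both views show the shuttle home under the ram, with the blank still lying inside the yellow line. The knob travelled 0.180 m along the slide, which is the full stroke.

```bash
python3 -c "
from plant import job; print(job.sign_off())"
```

```text
the job is handed in; nothing more can be done
None
```

The job is handed in at about 26 s of the 70 s: the shuttle was drawn fully out, the square blank set flat in the cavity and released, and the shuttle pushed home to its stop with the blank still seated. The grip was commanded at 20 N, the gripper's minimum, but the pad force read 21 to 22 N while the blank was held, slightly over the limit.

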